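Put away the lathe accessories

TASK

The lathe's four accessories, marked in orange paint (drill chuck, T-shaped chuck key, square tool holder, knurling tool), lie about the bench. Put each into the wooden caddy, in the compartment painted with its own outline: centred on the outline, flat on the floor and lined up with it (either way round will do), the chuck standing on its back as it is now. The blue-marked chuck and chuck key belong to another machine: leave them where they are.

Things in the scene. Friction and masses are not known exactly. Their poses are not given: they have to be found in the camera images.
- chuck: Orange-marked drill chuck, standing on its flat back with its jaws up: round steel body 56 mm tall, diameter 36 mm up to 20 mm, knurled grip sleeve diameter 42 mm from 20 to 42 mm above the bench, then a cone, orange, narrowing to 26 mm at the top. Origin: centre of the underside, z up along its axis. Mass about 0.35 kg. Grip it across the sleeve.
- key: Orange-marked T-shaped chuck key lying flat, dark steel, 12 mm thick all over: round shaft along x from -35 to +36 mm (middle, -21 to +23 mm, painted orange), 60 mm crossbar along y at x = -29 mm with orange tips. Centre of mass near x = -6 mm; grip the shaft at the origin. Origin: on the shaft's line, at the underside. Mass about 0.11 kg.
- holder: Tool holder: steel block 40 mm (x) by 36 mm (y), 30 mm high; on its top an orange stripe along x, a dark knurled nut (6 mm high) and four black screws; a dark 10 mm square tool bit sticks out 18 mm on its +x side, mid-height 13 mm. Mass about 0.28 kg. Grip across y. Origin: centre of the block's underside, z up.
- knurler: Knurling tool lying flat, 84 mm long: square dark shank 14 by 14 mm along x from -42 to +18 mm (orange from -31 to +3 mm); steel head 24 by 24 mm, 20 mm high, at x = 18 to 42 mm, two small brass wheels on its top (22 mm high). Centre of mass near x = 2 mm; grip the shank at the origin. About 0.14 kg. Origin: underside, midway along.
- blue_chuck: Blue-marked drill chuck, standing on its flat back with its jaws up: round steel body 56 mm tall, diameter 36 mm up to 20 mm, knurled grip sleeve diameter 42 mm from 20 to 42 mm above the bench, then a cone, blue, narrowing to 26 mm at the top. Origin: centre of the underside, z up along its axis. Look-alike, not to be put away.
- blue_key: Blue-marked T-shaped chuck key lying flat, dark steel, 12 mm thick all over: round shaft along x from -35 to +36 mm (middle, -21 to +23 mm, painted blue), 60 mm crossbar along y at x = -29 mm with blue tips. Centre of mass near x = -6 mm; grip the shaft at the origin. Origin: on the shaft's line, at the underside. Look-alike, not to be put away.
- pocket_chuck: Caddy compartment, fixed: black shallow box, inside 96 mm (x) by 80 mm (y), floor 3 mm and tops of the 4 mm walls 12 mm above its origin; white outline on the floor: a plain disc of 52 mm. Four stand two by two in a wooden caddy, rim 20 mm above the bench. Origin: centre of its underside, z up.
- pocket_key: Caddy compartment, fixed: black shallow box, inside 96 mm (x) by 80 mm (y), floor 3 mm and tops of the 4 mm walls 12 mm above its origin; white outline on the floor: a T, 74 by 64 mm, crossbar towards -x (drawn along x). Four stand two by two in a wooden caddy, rim 20 mm above the bench. Origin: centre of its underside, z up.
- pocket_holder: Caddy compartment, fixed: black shallow box, inside 96 mm (x) by 80 mm (y), floor 3 mm and tops of the 4 mm walls 12 mm above its origin; white outline on the floor: a near-square, 44 by 40 mm, with a short stub towards +x (drawn along x). Four stand two by two in a wooden caddy, rim 20 mm above the bench. Origin: centre of its underside, z up.
- pocket_knurler: Caddy compartment, fixed: black shallow box, inside 96 mm (x) by 80 mm (y), floor 3 mm and tops of the 4 mm walls 12 mm above its origin; white outline on the floor: a long bar with a wider square end towards +x, 88 mm long in all (drawn along x). Four stand two by two in a wooden caddy, rim 20 mm above the bench. Origin: centre of its underside, z up.

How it is judged:
By the outcome, as a careful person would: the job done as asked, in the order asked, and still so for the second after the job is handed in, with the robot touching nothing.
It also fails if it takes over 102 s, if anything falls off the work surface, if the arm or the gripper's body presses on something with over 40 N, if the wrist force passes 120 N, or if a joint passes its speed limit or range.

ROBOT

A 6-joint arm with a two-finger parallel gripper is mounted at the origin on the work surface. World frame = base frame: x ahead of the robot, y to its left, z up, the work surface at z = 0. Lengths are in m, angles in rad, forces in N, time in s.
With the tool pointing down it reaches from about 0.35 to 0.975 m from the base axis. Payload 4.9 kg.
Tool frame: the origin (TCP) lies between the finger pads; the fingertips stand 14 mm ahead of it and the grasp point (between the pads) lies 5 mm behind it (manip.tcp_to_tips is the distance from the TCP to the fingertips, in m); z points along the fingers, y is the line along which they close (so a half turn about z gives the same grasp; the last joint's range is limited). The gripper opens to 85 mm and grips with 20 to 120 N. Pads are 22 mm wide; open, the fingers measure 114 mm over their backs; the gripper's body (76 mm by 85 mm) begins 54 mm behind the grasp point. The pads swing forward as they close: fully open they stand 13 mm farther back than shut.
Start: joints at [1.062, 0.053, 1.613, -0, 1.476, -0.119], TCP at [0.237, 0.578, 0.245] pointing down, gripper open.
Joint ranges: [-3.01, 3.01], [-1.01, 2.22], [0.06, 2.58], [-1.02, 4.17], [0.09, 2.62], [-3.14, 3.14]. Speed limits (rad/s): [2.57, 2.57, 3.14, 3.14, 3.14, 3.14].

INTERFACE

Orientations are given as a unit quaternion [w, x, y, z].
In Python, from plant import manip gives the robot as it stands.
- The arm moves only by the tool servo_tool, never from a script. Its argument "moves" is a list that holds one entry, the list of rows, each a list of 7 numbers: the shift along the tool's x, y, z in mm, then the turn, a rotation vector about the tool's x, y, z in degrees, then the finger opening in mm, from 0 to 85.4. In form: [[[x, y, z, ax, ay, az, fingers], ...]]. A call has 1 to 12 rows; each row shifts and turns the commanded pose from where the row before left it, along the tool's axes as they then stand; what a row does not reach is not made up. A row lasts 1/8 s, in which the tool goes at most 62.5 mm and 10.7 degrees, less where a joint would pass 70% of its speed; a pose out of reach is approached as far as the arm can. A call with a gripper value outside its range is refused whole. The fingers move at their own pace and stop on an object; the grip force is fixed at half the most. Time passes only in rows, so rows that do not move let the fingers close. It gives the time, the measured TCP pose, the force, the opening and the grip force at its end, in the units of the state.
- manip.state(): the state, without advancing time (a new reading comes with each control period).
- manip.grab_frame(name): name is "scene" or "top" or "wrist"; returns a dict with "image" (480x640x3 uint8, blue, green, red), "mtx" (3x3 intrinsics, pixels), "dist_coeffs" ([k1, k2, p1, p2, k3] as OpenCV has them; the pictures are not rectified), "eye" and "rotation" of the camera in the world. Camera axes: x right, y down, z forward; pixel columns grow to the right and rows downward; lengths in m; the calibration is good to about 2 mm. A picture is of the moment at which its call begins. There is no depth.
- manip.job_done(): hands the job in; it is judged then, once.
The state is a dict: "time": time; "joint_pos": joint angles; "joint_vel": joint speeds; "joint_efforts": joint torques, N m; "tool_pos": TCP position; "tool_rot": TCP orientation; "contact_force": force on the tool from outside, world axes, zero at the start; "ft_torque": the same for the moment, N m; "gripper_width": opening from 0.0 (shut) to 1.0 (fully open); "grasp_force": force on a finger pad.
Only numpy, scipy, OpenCV 4.12 (cv2) and the standard library are available. Lean on these libraries where they do the work, as an engineer would, in place of code of your own. Each camera call takes 0.05 s, during which the arm holds its last target. There are 200 camera calls.

## Working session

There is one attempt and no reset: what is moved stays moved. The work goes in short steps, Python scripts to look and compute and a tool call to move; the robot and the scene stay as the last step left them, time stands still between calls to the robot, and variables do not carry over. Pictures are saved under pics/ and viewed, at most 14 in all, crops included, and the job is handed in when it is done.

Besides the shell and the picture viewer there is one more tool, called after "Request:" as name([rows], argument=value, ...), one row to a line, values as JSON. servo_tool: Moves the arm, as the interface text tells. Its arguments: {"type":"object","properties":{"moves":{"type":"array"}},"required":["moves"]}

```bash
mkdir -p pics; ls
cat > h.py <<'E'
import numpy as np, cv2, json
from plant import manip
def grab(n,f):
    d=manip.grab_frame(n); cv2.imwrite(f'pics/{f}.png',d['image'])
    np.savez(f'pics/{f}.npz',**{k:np.array(v) for k,v in d.items()}); return d
def load(f): return np.load(f'pics/{f}.npz')
def ray(d,uv):
    p=cv2.undistortPoints(np.array([[uv]],float),d['mtx'],d['dist_coeffs'])[0,0]
    R=np.array(d['rotation']); 
    if R.shape==(4,):
        from scipy.spatial.transform import Rotation as S; R=S.from_quat(R[[1,2,3,0]]).as_matrix()
    v=R@np.array([p[0],p[1],1]); return np.array(d['eye']),v
def onz(d,uv,z):
    e,v=ray(d,uv); return e+v*(z-e[2])/v[2]
def tri(d1,u1,d2,u2):
    a,v=ray(d1,u1); b,w=ray(d2,u2); v/=np.linalg.norm(v); w/=np.linalg.norm(w)
    s=np.linalg.lstsq(np.stack([v,-w],1),b-a,rcond=None)[0]; p,q=a+s[0]*v,b+s[1]*w
    return (p+q)/2,np.linalg.norm(p-q)
E
python3 - <<'E'
from h import *
for n in ['scene','top','wrist']:
    d=grab(n,n+'0'); print(n,d['eye'],np.round(d['rotation'],3).tolist(),np.array(d['mtx']).round(1).tolist())
print(manip.state())
a=[cv2.imread(f'pics/{n}0.png') for n in('scene','top','wrist')]
E
```

```text
pics
scene [ 0.93264427 -0.50234184  0.8166577 ] [-0.31, 0.888, 0.32, -0.116] [[497.4, 0.0, 309.2], [0.0, 497.4, 237.6], [0.0, 0.0, 1.0]]
top [ 0.34302598 -0.02327774  0.94743243] [-0.083, 0.742, -0.661, 0.075] [[569.8, 0.0, 326.6], [0.0, 569.8, 231.4], [0.0, 0.0, 1.0]]
wrist [0.16570922 0.60627596 0.37171272] [0.128, 0.821, 0.55, 0.085] [[353.3, 0.0, 317.0], [0.0, 353.3, 238.4], [0.0, 0.0, 1.0]]
{'time': 0.15, 'joint_pos': array([ 1.06201215e+00,  5.32323063e-02,  1.61398240e+00, -1.33109251e-05,
        1.47599581e+00, -1.18970640e-01]), 'joint_vel': array([ 0.00198308, -0.00117503, -0.00217026, -0.0001135 , -0.00215784,
       -0.00032883]), 'joint_efforts': array([ 6.93567290e-04, -3.94242454e+01, -3.70722270e+01, -6.97452037e-05,
        4.68146798e-03, -1.62168698e-05]), 'tool_pos': array([0.23726791, 0.57770952, 0.24432635]), 'tool_rot': array([-2.43455500e-04,  1.93674384e-01,  9.81065532e-01, -7.71455979e-04]), 'contact_force': array([ 0.08113084, -0.04203811, -0.09196905]), 'ft_torque': array([-0.02006453,  0.02952044,  0.05516685]), 'grasp_force': 0.0, 'gripper_width': 0.9958780781334193}
```

View pics/top0.png

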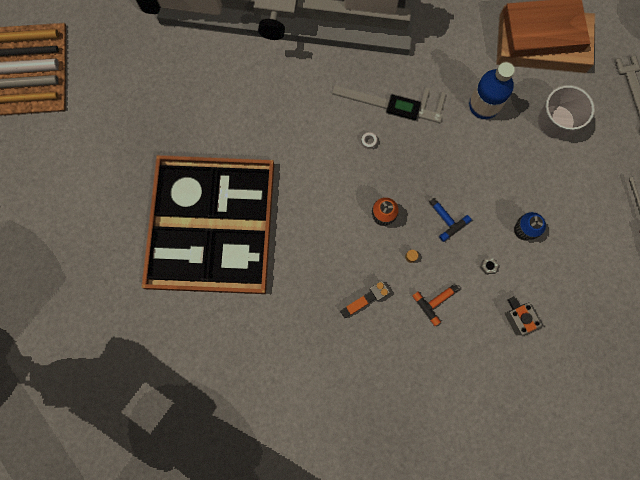

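View pics/scene0.png

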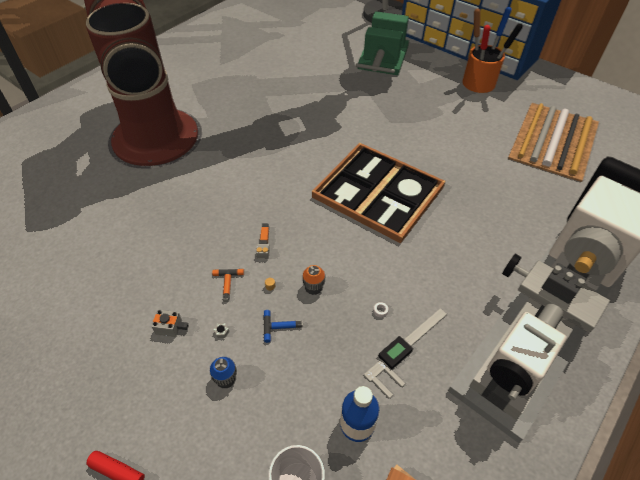

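The top view shows the caddy at (145–273, 155–293). The orange items are the chuck (385,210), key (437,303), holder (525,317) and knurler (367,299). The blue key is at (450,218) and the blue chuck at (531,226). The scene view agrees. I'll enlarge crops next.

Run:
```python
from h import *
t=cv2.imread('pics/top0.png'); s=cv2.imread('pics/scene0.png')
cr=lambda i,x0,y0,x1,y1,k: cv2.resize(i[y0:y1,x0:x1],None,fx=k,fy=k,interpolation=cv2.INTER_CUBIC)
a=cr(t,330,180,560,340,3); cv2.imwrite('pics/c1.png',a)
b=cr(s,145,215,345,395,3); cv2.imwrite('pics/c2.png',b)
c=cr(t,140,150,280,300,3); d=cr(s,305,140,450,245,3)
m=np.zeros((450,860,3),np.uint8); m[:450,:420]=c; m[:315,420:855]=d; cv2.imwrite('pics/c3.png',m[:,:800])
```

```text
(no output)
```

View pics/c1.png

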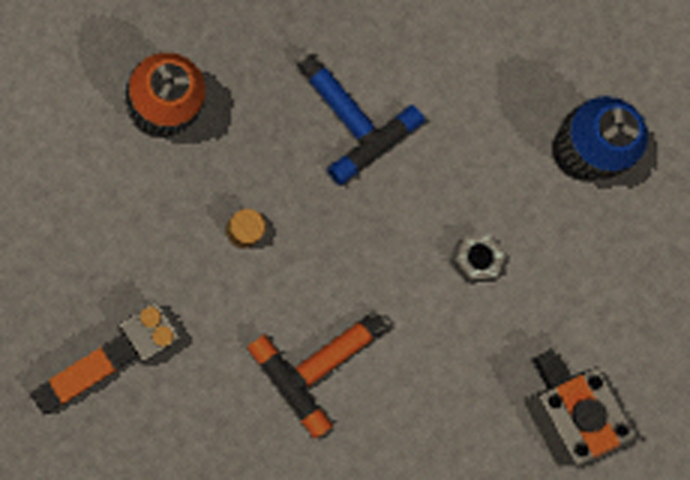

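View pics/c2.png

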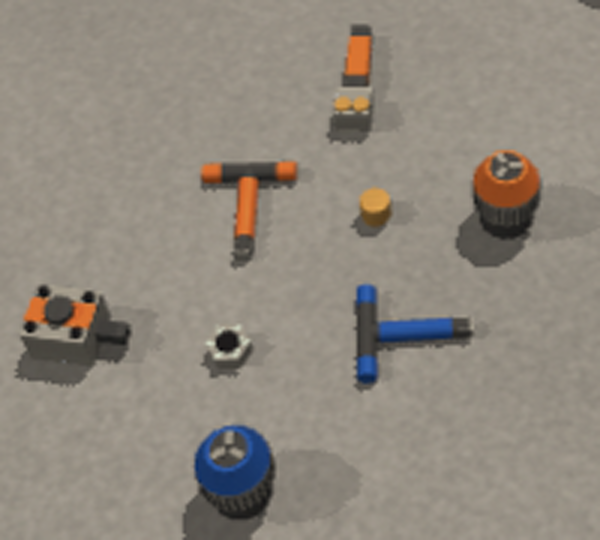

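View pics/c3.png

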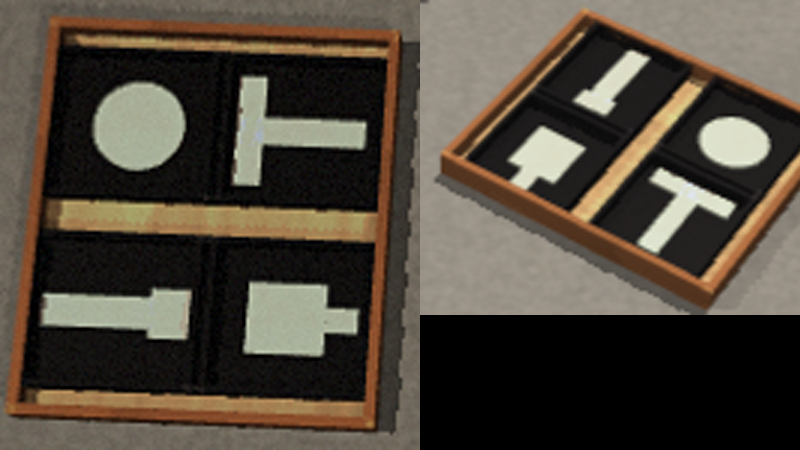

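Run:
```python
from h import *
T=load('top0');S=load('scene0')
c1=lambda p:(330+p[0]/3-.33,180+p[1]/3-.33); c2=lambda p:(145+p[0]/3-.33,215+p[1]/3-.33)
c3=lambda p:(140+p[0]/3-.33,150+p[1]/3-.33); c4=lambda p:(305+(p[0]-420)/3-.33,140+p[1]/3-.33)
for n,a,b in [('chucktop',(170,80),(507,165)),('blue chuck top',(620,127),(228,448)),('keyjun',(292,382),(247,172)),('keytip',(380,324),(243,245)),('bar1',(259,345),(294,171)),('bar2',(319,428),(207,172)),
 ('nut',(591,415),(59,307)),('bit tip',(545,356),(126,333)),('kn wheels',(156,326),(352,104)),('kn orange end',(60,388),(359,38)),('kn orange2',(110,356),(356,80))]:
    p,e=tri(T,c1(a),S,c2(b)); print(n,p.round(4),e.round(4))
for n,a,b in [('disc',(139,126),(734,142)),('Tstem',(366,135),(650,246)),('Tbar',(252,130),(695,195)),('knend',(42,309),(640,55)),('knhead',(190,313),(598,106)),('sq',(286,319),(547,155)),('stub end',(358,321),(520,185)),('rim TL',(52,20),(865,78)),('rim BR',(375,425),(445,157)),('rim BL',(10,410),(588,14)),('rim TR',(398,35),(705,295))]:
    p,e=tri(T,c3(a),S,c4(b)); print(n,p.round(4),e.round(4))
```

```text
chucktop [ 0.5956 -0.0929  0.0585] 0.002
blue chuck top [ 0.5974 -0.3332  0.0581] 0.0015
keyjun [ 0.4465 -0.1791  0.0101] 0.0041
keytip [ 0.4847 -0.2225  0.0122] 0.0002
bar1 [ 0.4663 -0.1587  0.0061] 0.0002
bar2 [ 0.4241 -0.1954  0.0075] 0.0027
nut [ 0.4455 -0.3306  0.0368] 0.0013
bit tip [ 0.477  -0.3118  0.0152] 0.0007
kn wheels [ 0.4675 -0.1008  0.0218] 0.002
kn orange end [ 0.4286 -0.0528  0.0168] 0.0021
kn orange2 [ 0.4494 -0.0785  0.0114] 0.0025
disc [0.5959 0.2463 0.0096] 0.0021
Tstem [0.606  0.118  0.0119] 0.001
Tbar [0.6021 0.1832 0.0078] 0.0004
knend [0.4853 0.2822 0.008 ] 0.0022
knhead [0.4948 0.2026 0.0155] 0.0083
sq [0.495  0.1466 0.009 ] 0.002
stub end [0.4988 0.1071 0.0111] 0.0
rim TL [0.6481 0.3004 0.0594] 0.0272
rim BR [0.442  0.0891 0.0176] 0.0005
rim BL [0.4279 0.288  0.0146] 0.0003
rim TR [0.6637 0.105  0.0164] 0.0054
```

```bash
cat >> h.py <<'E'
from scipy.spatial.transform import Rotation as Ro
def RT(q): q=np.array(q); return Ro.from_quat(q[[1,2,3,0]]).as_matrix()
def go(pos,yaw=None):
    "total shift in tool axes (mm) to pos, then turn rotvec (deg) to have tool y at yaw deg (nearest, mod 180)"
    s=manip.state(); R=RT(s['tool_rot']); d=R.T@(np.array(pos)-s['tool_pos'])*1000
    y=np.degrees(np.arctan2(R[1,1],R[0,1])); print('shift',d.round(1),'rows',np.ceil(np.linalg.norm(d)/62.5),'yaw now',y.round(1),'j6',s['joint_pos'][5].round(2),'t',s['time'])
    if yaw is not None:
        t=(yaw-y+90)%180-90; T=Ro.from_euler('z',t,degrees=True).as_matrix()
        Z=np.array([[0,1,0],[1,0,0],[0,0,-1.]]); a=np.radians(y+t); yv=np.array([np.cos(a),np.sin(a),0]); z=np.array([0,0,-1.]); Rt=np.stack([np.cross(yv,z),yv,z],1)
        print('turn',np.degrees(Ro.from_matrix(R.T@Rt).as_rotvec()).round(1))
    return d
E
python3 - <<'E'
from h import *
W=load('wrist0'); e,v=ray(W,W['mtx'][:2,2]); s=manip.state(); R=RT(s['tool_rot'])
print('axis in tool',R.T@v,'cam in tool',R.T@(e-s['tool_pos']), 'cam x in tool',R.T@RT(W['rotation'])[:,0])
go([0.52,0.24,0.30]); go([0.55,0.20,0.30])
E
```

```text
axis in tool [-3.04238517e-01  1.85183846e-04  9.52595869e-01] cam in tool [ 0.07706884 -0.00097478 -0.12737119] cam x in tool [-3.39814392e-04  9.99999896e-01 -3.02928516e-04]
shift [-389.8 -205.   -55.4] rows 8.0 yaw now 67.7 j6 -0.12 t 0.15
shift [-432.8 -230.6  -55.4] rows 8.0 yaw now 67.7 j6 -0.12 t 0.15
```

Run:
```python
from h import *
go([0.60,0.172,0.2])
```

```text
shift [-489.7 -237.4   44.6] rows 9.0 yaw now 67.7 j6 -0.12 t 0.15
```

Request:
servo_tool([
  [[-49,-23.7,4.5,0,0,0,85],[-49,-23.7,4.5,0,0,0,85],[-49,-23.7,4.5,0,0,0,85],[-49,-23.7,4.5,0,0,0,85],[-49,-23.7,4.5,0,0,0,85],[-49,-23.7,4.5,0,0,0,85],[-49,-23.7,4.5,0,0,0,85],[-49,-23.7,4.5,0,0,0,85],[-49,-23.7,4.5,0,0,0,85],[-49,-23.7,4.5,0,0,0,85],[0,0,0,0,0,0,85],[0,0,0,0,0,0,85]],
])

```text
time: 1.65
tool_pos: [0.6003, 0.1728, 0.1998]
tool_rot: [-0.001, 0.194, 0.981, 0.0]
contact_force: [0.6, -0.0, -0.5]
gripper_width: 0.998
grasp_force: 0.0
```

Run:
```python
from h import *
W=grab('wrist','w1'); go([0.52,-0.13,0.22])
```

```text
shift [ -41.  -311.   -19.9] rows 6.0 yaw now 67.7 j6 -1.02 t 1.7
```

View pics/w1.png

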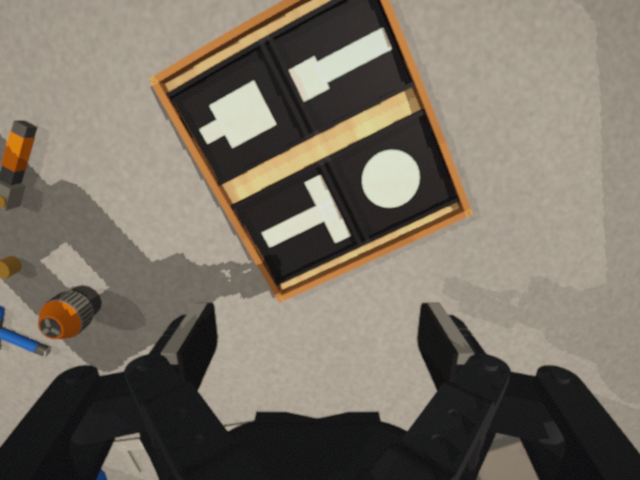

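Request:
servo_tool([
  [[-9.6,-48.2,0,0,0,0,85],[-9.6,-48.2,0,0,0,0,85],[-9.6,-48.2,0,0,0,0,85],[-9.6,-48.2,0,0,0,0,85],[-9.6,-48.2,0,0,0,0,85],[-9.6,-48.2,0,0,0,0,85],[-9.6,-48.2,0,0,0,0,85],[-9.6,-48.2,0,0,0,0,85],[0,0,0,0,0,0,85],[0,0,0,0,0,0,85]],
])

```text
time: 2.95
tool_pos: [0.5253, -0.2118, 0.2003]
tool_rot: [0.0, 0.193, 0.981, 0.0]
contact_force: [-0.1, -0.6, -0.3]
gripper_width: 0.993
grasp_force: 0.0
```

Run:
```python
from h import *
W=grab('wrist','w2')
cv2.imwrite('pics/w2c.png',cv2.resize(W['image'][0:330],None,fx=1.25,fy=1.25,interpolation=cv2.INTER_CUBIC))
def blobs(d,box,zs=0.009):
    im=d['image']; x0,y0,x1,y1=box
    m=(im.min(2)>150).astype(np.uint8); k=np.zeros_like(m); k[y0:y1,x0:x1]=1; m&=k
    # whiteness
    m&=((im.max(2).astype(int)-im.min(2))<45).astype(np.uint8)
    n,l,st,c=cv2.connectedComponentsWithStats(m)
    for i in range(1,n):
        if st[i,4]<120: continue
        cs=cv2.findContours((l==i).astype(np.uint8),0,2)[0][0][:,0].astype(float)
        P=np.array([onz(d,p,zs)[:2] for p in cs])
        r=cv2.minAreaRect((P*1000).astype(np.float32))
        print(st[i,4],c[i].round(1),'cen',onz(d,c[i],zs)[:2].round(4),'rect',np.round(r[0],1),np.round(r[1],1),round(r[2],1))
        yield c[i]
w=list(blobs(load('w1'),(160,0,470,300))); print(); t=list(blobs(load('top0'),(145,155,275,295)))
for a in w:
    for b in t:
        p,e=tri(load('w1'),a,load('top0'),b)
        if e<.006: print(p.round(4),e.round(4))
```

```text
2696 [336.6  63.9] cen [0.4882 0.2356] rect [487.7 239.3] [28.3 83. ] 4.8
2800 [238.8 116.1] cen [0.4947 0.1425] rect [495.4 137. ] [40.  62.1] 4.2
3345 [190.6 213. ] cen [0.5546 0.0632] rect [548.7  77.2] [ 77.2 120.3] 60.3
2593 [390.3 178.2] cen [0.595  0.2455] rect [595.4 245.6] [51.8 50.5] 68.0
2151 [310.6 217. ] cen [0.601  0.1651] rect [602.5 153.5] [63.8 73.9] 4.4
189 [408.1 264.5] cen [0.6809 0.2346] rect [680.5 237.2] [20.1 20. ] 40.4
875 [389.4 286.5] cen [0.6962 0.2101] rect [696.4 210.3] [72.3 33.7] 48.2
450 [343.5 292.5] cen [0.6849 0.1656] rect [683.2 167.1] [52.2 18.7] 67.5

389 [233.3 193.3] cen [0.6032 0.1666] rect [603.2 155.5] [62.5 72.1] 3.4
487 [186.1 192.2] cen [0.5959 0.2469] rect [597.2 247.3] [48.6 47.7] 9.3
613 [237.  256.2] cen [0.4957 0.1441] rect [496.8 139. ] [37.3 60.2] 6.6
495 [179.6 253.7] cen [0.4891 0.2396] rect [487.4 242.6] [25.5 76.8] 6.6
[0.4885 0.2359 0.0176] 0.0029
[0.4951 0.1433 0.0131] 0.0001
[0.5931 0.2441 0.0188] 0.0003
[0.6007 0.1656 0.0145] 0.0019
```

View pics/w2c.png

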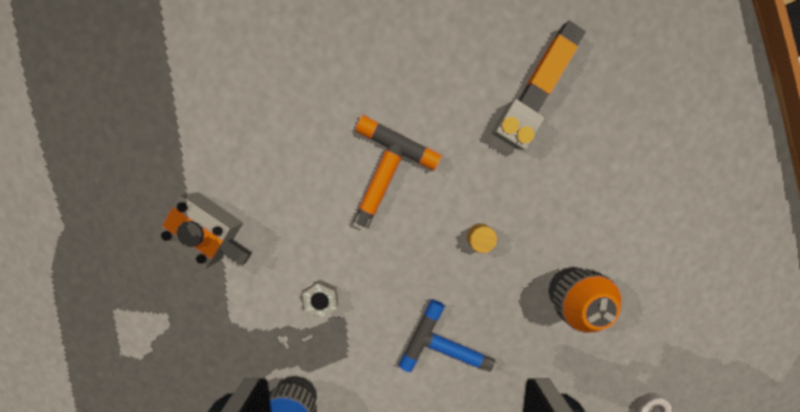

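Run:
```python
from h import *
W=load('w2');T=load('top0');W1=load('w1')
w=lambda p:((p[0]+.5)/1.25-.5,(p[1]+.5)/1.25-.5); c1=lambda p:(330+p[0]/3-.33,180+p[1]/3-.33)
for n,a,b,z in [('chuck',(602,314),(170,80),.056),('kbar1',(357,123),(252,338),.006),('kbar2',(439,163),(323,436),.006),('kjun',(398,145),(292,382),.012),('ktip',(362,222),(388,318),.006),
('nut',(190,233),(591,415),.036),('bit tip',(248,253),(545,356),.015),('s1',(182,207),(582,450),.03),('s2',(217,231),(556,401),.03),('s3',(201,259),(595,382),.03),('s4',(166,236),(621,430),.03),
('kn wheels',(518,130),(156,326),.022),('kn end',(574,29),(42,400),.014),('kn or1',(568,41),(60,388),.014),('kn or2',(540,92),(110,356),.014),('bluejun',(430,341),(369,140),.012),('bluechuck',(0,0),(620,127),.056)]:
    p,e=tri(W,w(a),T,c1(b)); print(n,p.round(4),e.round(4),'w@z',onz(W,w(a),z)[:2].round(4),'t@z',onz(T,c1(b),z)[:2].round(4))
for n,p in [('shank end',(389,39)),('head end',(294,81)),('stub end',(201,134)),('sq far',(264,97))]: print(n,onz(W1,p,.008).round(4))
```

```text
chuck [ 0.5981 -0.0927  0.0522] 0.0001 w@z [ 0.5962 -0.094 ] t@z [ 0.597  -0.0923]
kbar1 [ 0.444  -0.1662  0.1206] 0.0589 w@z [ 0.4219 -0.1994] t@z [ 0.4697 -0.1545]
kbar2 [ 0.4367 -0.1708  0.1295] 0.0521 w@z [ 0.4681 -0.1568] t@z [ 0.4211 -0.197 ]
kjun [ 0.447  -0.1782  0.0092] 0.0022 w@z [ 0.4462 -0.1789] t@z [ 0.4476 -0.1771]
ktip [ 0.4806 -0.2163  0.0606] 0.0008 w@z [ 0.4857 -0.2233] t@z [ 0.4894 -0.228 ]
nut [ 0.4452 -0.3289  0.0386] 0.0013 w@z [ 0.4447 -0.3297] t@z [ 0.446  -0.3303]
bit tip [ 0.4754 -0.3099  0.0146] 0.0051 w@z [ 0.4735 -0.3078] t@z [ 0.4772 -0.3116]
s1 [ 0.4273 -0.3265  0.0351] 0.0 w@z [ 0.4268 -0.329 ] t@z [ 0.4278 -0.3282]
s2 [ 0.4508 -0.311   0.0381] 0.0002 w@z [ 0.4507 -0.3145] t@z [ 0.4519 -0.3137]
s3 [ 0.4634 -0.3316  0.0361] 0.0003 w@z [ 0.4635 -0.3346] t@z [ 0.4643 -0.3338]
s4 [ 0.44   -0.3458  0.0367] 0.0 w@z [ 0.4396 -0.3495] t@z [ 0.4407 -0.3482]
kn wheels [ 0.468  -0.1007  0.0168] 0.0015 w@z [ 0.4671 -0.1023] t@z [ 0.4681 -0.1001]
kn end [ 0.4215 -0.0435  0.0097] 0.0019 w@z [ 0.4211 -0.0458] t@z [ 0.422  -0.0431]
kn or1 [ 0.4281 -0.0525  0.017 ] 0.0026 w@z [ 0.4266 -0.0517] t@z [ 0.4296 -0.0521]
kn or2 [ 0.4501 -0.0776  0.0108] 0.0005 w@z [ 0.4499 -0.0787] t@z [ 0.4499 -0.0773]
bluejun [ 0.5867 -0.2095  0.0168] 0.0016 w@z [ 0.5893 -0.2106] t@z [ 0.5875 -0.2098]
bluechuck [ 0.4911 -0.1851  0.3839] 0.0675 w@z [ 0.2773 -0.361 ] t@z [ 0.5985 -0.3333]
shank end [0.4862 0.2829 0.008 ]
head end [0.4869 0.1976 0.008 ]
stub end [0.495 0.105 0.008]
sq far [0.4888 0.169  0.008 ]
```

w2c shows the chuck face at (602,314), the key junction at (398,145), the holder nut at (190,233) and the knurler wheels at (518,130). The measured heights and sizes match the text. The order will be chuck, key, holder, knurler.

Request:
servo_tool([
  [[-7,45.7,0,0,0,0,85],[-7,45.7,0,0,0,0,85],[-7,45.7,0,0,0,0,85],[0,0,45,0,0,0,85],[0,0,45,0,0,0,85],[0,0,40,0,0,0,85],[0,0,20,0,0,0,85],[0,0,0,0,0,0,85]],
])

```text
time: 4.0
tool_pos: [0.5958, -0.0931, 0.049]
tool_rot: [-0.001, 0.193, 0.981, 0.0]
contact_force: [-0.1, -0.0, 0.6]
gripper_width: 0.994
grasp_force: 0.0
```

Run:
```python
from h import *
go([0.5966,-0.093,0.028])
```

```text
shift [-0.8  0.4 21. ] rows 1.0 yaw now 67.7 j6 -1.46 t 4.0
```

Request:
servo_tool([
  [[0,0,21,0,0,0,85],[0,0,0,0,0,0,85],[0,0,0,0,0,0,30],[0,0,0,0,0,0,30],[0,0,0,0,0,0,30],[0,0,0,0,0,0,30],[0,0,0,0,0,0,30],[0,0,0,0,0,0,30],[0,0,0,0,0,0,30]],
])

```text
time: 5.12
tool_pos: [0.5976, -0.0945, 0.0304]
tool_rot: [0.001, 0.194, 0.981, -0.0]
contact_force: [0.1, 0.7, 5.9]
gripper_width: 0.47
grasp_force: 61.3
```

Request:
servo_tool([
  [[0,0,-30,0,0,0,30],[0,0,-50,0,0,0,30],[18.7,44.9,0,0,0,0,30],[18.7,44.9,0,0,0,0,30],[18.7,44.9,0,0,0,0,30],[18.7,44.9,0,0,0,0,30],[18.7,44.9,0,0,0,0,30],[18.7,44.9,0,0,0,0,30],[18.7,44.9,0,0,0,0,30],[0,0,0,0,0,0,30],[0,0,0,0,0,0,30]],
])

```text
time: 6.5
tool_pos: [0.5938, 0.2455, 0.1074]
tool_rot: [-0.001, 0.193, 0.981, -0.001]
contact_force: [-0.5, -0.2, -4.7]
gripper_width: 0.471
grasp_force: 62.1
```

Run:
```python
from h import *
go([0.5957,0.246,0.045])
W=grab('wrist','w3')
```

```text
shift [-1.7  1.3 62.4] rows 1.0 yaw now 67.7 j6 -0.9 t 6.5
```

View pics/w3.png

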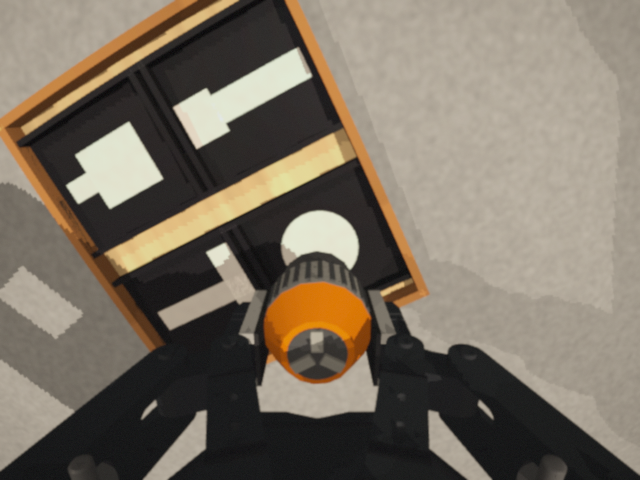

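Face at (318,351); the disc's upper edge is visible at (320,212), with left and right edges about x 281 and 359.

Run:
```python
from h import *
W=load('w3'); print(onz(W,(317.5,351),.133))
for z in (.008,): 
    P=[onz(W,p,z)[:2] for p in [(320,211),(281,243),(358,243),(293,220),(346,219)]]
    A=np.array([[2*p[0],2*p[1],1] for p in P]); c=np.linalg.lstsq(A,np.array([p@p for p in P]),rcond=None)[0]; print(c[:2],np.sqrt(c[2]+c[:2]@c[:2]))
```

```text
[0.58967772 0.24651159 0.133     ]
[0.5962038  0.24532101] 0.026446034637348143
```

Request:
servo_tool([
  [[-4.3,1,20,0,0,0,30],[0,0,30,0,0,0,30],[0,0,15,0,0,0,30],[0,0,1,0,0,0,30],[0,0,0,0,0,0,30]],
])

```text
time: 7.18
tool_pos: [0.5999, 0.2452, 0.0438]
tool_rot: [0.0, 0.194, 0.981, 0.0]
contact_force: [-0.2, 0.8, -3.3]
gripper_width: 0.475
grasp_force: 62.1
```

Request:
servo_tool([
  [[0,0,1,0,0,0,30],[0,0,1,0,0,0,30],[0,0,0,0,0,0,30]],
])

```text
time: 7.55
tool_pos: [0.5994, 0.2455, 0.0415]
tool_rot: [0.0, 0.194, 0.981, 0.0]
contact_force: [0.1, 0.5, -4.9]
gripper_width: 0.476
grasp_force: 62.1
```

Request:
servo_tool([
  [[1,0,1,0,0,0,30],[0,0,1,0,0,0,30],[0,0,0,0,0,0,30]],
])

```text
time: 7.92
tool_pos: [0.5985, 0.2459, 0.0395]
tool_rot: [-0.0, 0.194, 0.981, 0.0]
contact_force: [-1.4, -0.0, -1.4]
gripper_width: 0.474
grasp_force: 62.4
```

Request:
servo_tool([
  [[0,0,0.7,0,0,0,30],[0,0,0.7,0,0,0,30],[0,0,0,0,0,0,30]],
])

```text
time: 8.3
tool_pos: [0.5988, 0.246, 0.0395]
tool_rot: [0.0, 0.194, 0.981, 0.0]
contact_force: [-4.5, -1.1, 5.2]
gripper_width: 0.471
grasp_force: 63.2
```

Request:
servo_tool([
  [[0,0,0,0,0,0,85],[0,0,0,0,0,0,85],[0,0,0,0,0,0,85],[0,0,0,0,0,0,85],[0,0,-20,0,0,0,85],[0,0,-40,0,0,0,85],[0,0,-40,0,0,0,85],[-60,0,-30,0,0,0,85],[0,0,0,0,0,0,85],[0,0,0,0,0,0,85]],
])

```text
time: 9.55
tool_pos: [0.65, 0.2246, 0.1664]
tool_rot: [-0.0, 0.194, 0.981, 0.0]
contact_force: [-0.1, -0.8, -0.5]
gripper_width: 0.997
grasp_force: 0.0
```

Run:
```python
from h import *
W=grab('wrist','w4'); grab('scene','s4'); grab('top','t4')
a=W['image'][100:340,230:530]; a=cv2.resize(a,None,fx=2,fy=2,interpolation=cv2.INTER_CUBIC); print(a.shape); cv2.imwrite('pics/w4c.png',a)
go([0.465,-0.199,0.09],42.3)
```

```text
(480, 600, 3)
shift [   9.  -461.8   75.2] rows 8.0 yaw now 67.7 j6 -0.96 t 9.7
turn [-0.1 -0.1 25.4]
```

View pics/w4c.png

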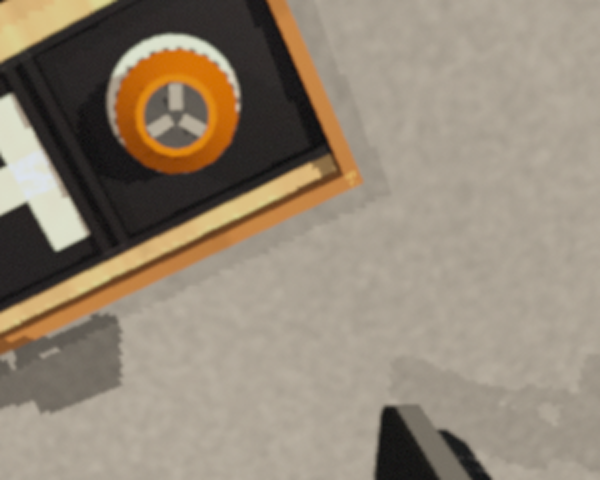

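Run:
```python
from h import *
W=load('w4'); print(onz(W,(318.3,156.8),.064))
P=[onz(W,(230+a/2,100+b/2),.008)[:2] for a,b in [(107,97),(175,33),(241,93),(125,57),(226,55)]]
A=np.array([[2*p[0],2*p[1],1] for p in P]); c=np.linalg.lstsq(A,np.array([p@p for p in P]),rcond=None)[0]; print(c[:2],np.sqrt(c[2]+c[:2]@c[:2]))
```

```text
[0.59609331 0.24676322 0.064     ]
[0.5964265  0.24618952] 0.02665576653488041
```

Request:
servo_tool([
  [[1,-51.3,0,0,0,0,50],[1,-51.3,0,0,0,0,50],[1,-51.3,0,0,0,0,50],[1,-51.3,0,0,0,0,50],[1,-51.3,0,0,0,0,50],[1,-51.3,0,0,0,0,50],[1,-51.3,0,0,0,0,50],[1,-51.3,0,0,0,0,50],[1,-51.3,0,0,0,0,50],[0,0,25,0,0,8.5,50],[0,0,25,0,0,8.5,50],[0,0,25,0,0,8.4,50]],
])

```text
time: 11.2
tool_pos: [0.4655, -0.1983, 0.0893]
tool_rot: [-0.001, 0.407, 0.914, 0.0]
contact_force: [-0.5, 0.6, -0.7]
gripper_width: 0.586
grasp_force: 0.0
```

Request:
servo_tool([
  [[0,0,0,0,0,0,50],[0,0,0,0,0,0,50]],
])

```text
time: 11.45
tool_pos: [0.4666, -0.1988, 0.0914]
tool_rot: [0.0, 0.403, 0.915, -0.0]
contact_force: [-0.0, 0.7, 0.8]
gripper_width: 0.586
grasp_force: 0.0
```

Run:
```python
from h import *
go([0.465,-0.199,0.0165],42.3)
W=grab('wrist','w5')
```

```text
shift [ 1.  -1.3 74.9] rows 2.0 yaw now 42.4 j6 -1.29 t 11.45
turn [0.  0.  0.1]
```

View pics/w5.png

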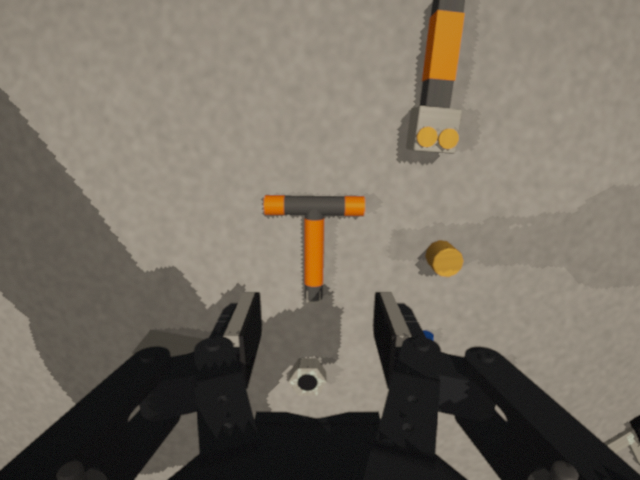

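Crossbar (262–366, 206), shaft tip (315,299), aligned with the gripper. The knurler wheels are at (427,137) and (449,139), its orange paint from (449,10) to (440,80), and its head corners at (419,107), (461,108), (459,152), (415,150).

Run:
```python
from h import *
W=load('w5')
b1,b2,t=[onz(W,p,.006)[:2] for p in [(262.5,205.5),(366,206),(315,297)]]
c=(b1+b2)/2; d=t-c; print(c.round(4),np.linalg.norm(b1-b2),np.linalg.norm(d),np.degrees(np.arctan2(d[1],d[0])),np.degrees(np.arctan2(*(b2-b1)[::-1])))
u=d/np.linalg.norm(d); print('origin',c+.029*u, t-.036*u)
w=onz(W,(438,138),.022)[:2]; o1=onz(W,(449.5,10.5),.014)[:2]; o2=onz(W,(440,80),.014)[:2]; print(w,o1,o2)
e=w-o1; print(np.degrees(np.arctan2(e[1],e[0])), o1+.031*e/np.linalg.norm(e), w-.030*e/np.linalg.norm(e))
```

```text
[ 0.445  -0.1782] 0.06372963429406543 0.06229235288237568 -47.28313905617111 42.10118065622788
origin [ 0.46462535 -0.19950271] [ 0.46278855 -0.19751336]
[ 0.4669236  -0.10224106] [ 0.42552431 -0.05165316] [ 0.44713809 -0.07891086]
-50.704360100500416 [ 0.44515729 -0.0756437 ] [ 0.44792394 -0.07902441]
```

Request:
servo_tool([
  [[1.3,-1.5,40,0,0,0,50],[0,0,25,0,0,0,50],[0,0,7,0,0,0,50],[0,0,0,0,0,0,50],[0,0,0,0,0,0,50]],
])

```text
time: 12.12
tool_pos: [0.4657, -0.1999, 0.0206]
tool_rot: [0.001, 0.404, 0.915, -0.0]
contact_force: [-0.4, 0.0, -0.6]
gripper_width: 0.587
grasp_force: 0.0
```

Request:
servo_tool([
  [[0,0,0,0,0,0,0],[0,0,0,0,0,0,0],[0,0,0,0,0,0,0],[0,0,0,0,0,0,0],[0,0,0,0,0,0,0],[0,0,0,0,0,0,0]],
])

```text
time: 12.88
tool_pos: [0.465, -0.1994, 0.0197]
tool_rot: [0.0, 0.405, 0.915, -0.0]
contact_force: [-1.8, -0.2, 6.2]
gripper_width: 0.1
grasp_force: 58.7
```

The grip is too high on the round shaft: it closed to 8.5 mm and was pushed up with 6 N. I'll regrip lower.

Request:
servo_tool([
  [[0,0,0,0,0,0,40],[0,0,0,0,0,0,40],[0,0,0,0,0,0,40],[0,0,3.5,0,0,0,40],[0,0,0,0,0,0,40]],
])

```text
time: 13.5
tool_pos: [0.4641, -0.1989, 0.0148]
tool_rot: [-0.0, 0.405, 0.914, 0.0]
contact_force: [-1.2, -1.3, 0.8]
gripper_width: 0.47
grasp_force: 0.0
```

Request:
servo_tool([
  [[0,0,0,0,0,0,0],[0,0,0,0,0,0,0],[0,0,0,0,0,0,0],[0,0,0,0,0,0,0],[0,0,0,0,0,0,0],[0,0,0,0,0,0,0]],
])

```text
time: 14.25
tool_pos: [0.4646, -0.1992, 0.0155]
tool_rot: [0.0, 0.405, 0.915, -0.0]
contact_force: [-0.7, 0.3, 2.7]
gripper_width: 0.104
grasp_force: 58.8
```

Request:
servo_tool([
  [[0,0,-30,0,0,0,0],[0,0,-50,0,0,0,0],[0,0,0,0,0,0,0]],
])

```text
time: 14.62
tool_pos: [0.4672, -0.2008, 0.0998]
tool_rot: [0.004, 0.405, 0.914, -0.001]
contact_force: [0.3, -0.8, -0.6]
gripper_width: 0.107
grasp_force: 58.7
```

Run:
```python
from h import *
go([0.603,0.154,0.1],4.4)
```

```text
shift [171.2 339.1  -0.9] rows 7.0 yaw now 42.3 j6 -1.29 t 14.625
turn [ 0.3  0.4 37.9]
```

Request:
servo_tool([
  [[24.4,48.4,0,0,0,0,0],[24.4,48.4,0,0,0,0,0],[24.4,48.4,0,0,0,0,0],[24.4,48.4,0,0,0,0,0],[24.4,48.4,0,0,0,0,0],[24.4,48.4,0,0,0,0,0],[24.8,48.7,0,0,0,0,0],[0,0,0,0,0,9.5,0],[0,0,0,0,0,9.5,0],[0,0,0,0,0,9.5,0],[0,0,0,0,0,9.4,0],[0,0,0,0,0,0,0]],
])

```text
time: 16.12
tool_pos: [0.5992, 0.1555, 0.0935]
tool_rot: [-0.001, 0.679, 0.734, -0.001]
contact_force: [0.9, -0.0, -0.8]
gripper_width: 0.108
grasp_force: 59.0
```

Run:
```python
from h import *
go([0.603,0.154,0.0265],4.4)
W=grab('wrist','w6'); cv2.imwrite('pics/w6c.png',cv2.resize(W['image'][40:340,140:500],None,fx=2,fy=2,interpolation=cv2.INTER_CUBIC))
```

```text
shift [-1.8  3.9 66.9] rows 2.0 yaw now 4.5 j6 0.06 t 16.125
turn [-0.2  0.   0.1]
```

View pics/w6c.png

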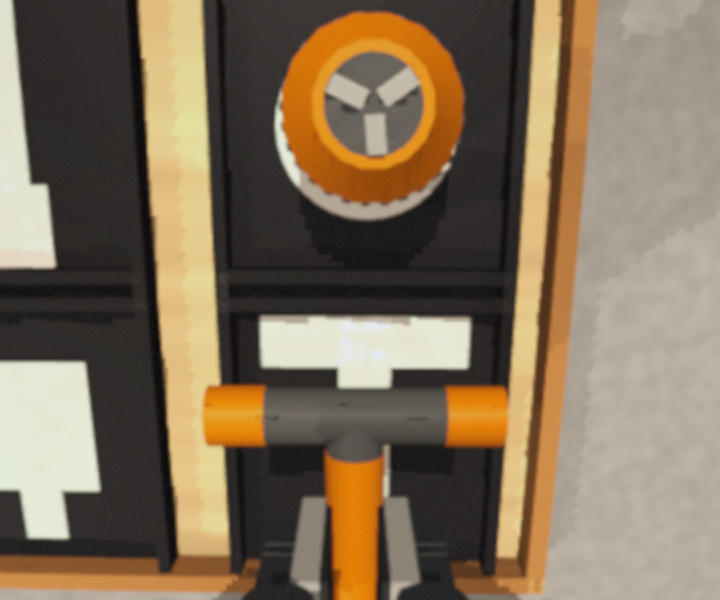

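Outline bar centre (365,342), key bar centre (356,415), parallel.

Run:
```python
from h import *
W=load('w6'); w=lambda p:(140+p[0]/2-.25,40+p[1]/2-.25)
o=onz(W,w((365.5,342)),.008)[:2]; 
b1,b2=[onz(W,w(p),.084)[:2] for p in [(204,414),(508,415)]]; k=(b1+b2)/2
ol=[onz(W,w(p),.008)[:2] for p in [(261,342),(471,342)]]
print(o,k,np.linalg.norm(b1-b2),np.linalg.norm(ol[0]-ol[1]),[np.degrees(np.arctan2(*(x[1]-x[0])[::-1])) for x in (ol,(b1,b2))])
R=RT(manip.state()['tool_rot']); print('tool shift',R.T@np.r_[o-k,0]*1000)
```

```text
[0.60063536 0.18238357] [0.59757587 0.18478582] 0.06255654916812016 0.06495008281612634 [np.float64(4.509832461360282), np.float64(4.319542483571205)]
tool shift [-2.63634507  2.8602406  -0.0063414 ]
```

Request:
servo_tool([
  [[-2.2,3.3,25,0,0,0,0],[0,0,30,0,0,0,0],[0,0,11,0,0,0,0],[0,0,0,0,0,0,0],[0,0,0,0,0,0,0]],
])

```text
time: 16.8
tool_pos: [0.6047, 0.1538, 0.0307]
tool_rot: [0.001, 0.679, 0.734, 0.001]
contact_force: [0.2, 0.9, -0.8]
gripper_width: 0.108
grasp_force: 59.0
```

Request:
servo_tool([
  [[0,0,1,0,0,0,0],[0,0,0,0,0,0,0],[0,0,0,0,0,0,0]],
])

```text
time: 17.18
tool_pos: [0.6039, 0.1537, 0.0288]
tool_rot: [0.0, 0.68, 0.734, 0.0]
contact_force: [0.4, 0.0, -1.3]
gripper_width: 0.107
grasp_force: 59.0
```

Request:
servo_tool([
  [[0,-0.8,1.5,0,0,0,0],[0,0,1,0,0,0,0],[0,0,0.5,0,0,0,0],[0,0,0,0,0,0,0]],
])

```text
time: 17.68
tool_pos: [0.6028, 0.1536, 0.0252]
tool_rot: [-0.0, 0.68, 0.734, -0.0]
contact_force: [0.2, -0.8, -0.4]
gripper_width: 0.108
grasp_force: 59.0
```

Request:
servo_tool([
  [[0,0,0.8,0,0,0,0],[0,0,0,0,0,0,0],[0,0,0,0,0,0,0]],
])

```text
time: 18.05
tool_pos: [0.603, 0.1536, 0.0246]
tool_rot: [0.0, 0.68, 0.734, 0.0]
contact_force: [0.4, 0.4, -0.3]
gripper_width: 0.107
grasp_force: 59.1
```

Request:
servo_tool([
  [[0,0,0.8,0,0,0,0],[0,0,0,0,0,0,0],[0,0,0,0,0,0,0]],
])

```text
time: 18.42
tool_pos: [0.6031, 0.1536, 0.0245]
tool_rot: [0.0, 0.68, 0.734, -0.0]
contact_force: [-2.3, -1.3, 5.4]
gripper_width: 0.101
grasp_force: 59.5
```

Request:
servo_tool([
  [[0,0,0.7,0,0,0,0],[0,0,0,0,0,0,0],[0,0,0,0,0,0,0]],
])

```text
time: 18.8
tool_pos: [0.6031, 0.1536, 0.0245]
tool_rot: [-0.0, 0.68, 0.734, -0.0]
contact_force: [-5.0, -2.0, 8.5]
gripper_width: 0.111
grasp_force: 60.0
```

Request:
servo_tool([
  [[0,0,-1,0,0,0,0],[0,0,0,0,0,0,22],[0,0,0,0,0,0,22],[0,0,0,0,0,0,22],[0,0,-15,0,0,0,22],[0,0,-40,0,0,0,22],[0,0,-60,0,0,0,40],[-60,0,-10,0,0,0,50],[-20,0,0,0,0,0,60],[0,0,0,0,0,0,60],[0,0,0,0,0,0,60]],
])

```text
time: 20.18
tool_pos: [0.6083, 0.0746, 0.148]
tool_rot: [-0.001, 0.68, 0.734, -0.0]
contact_force: [-0.0, 0.5, 0.1]
gripper_width: 0.703
grasp_force: 0.0
```

Run:
```python
from h import *
W=grab('wrist','w7'); cv2.imwrite('pics/w7c.png',cv2.resize(W['image'][40:320,140:500],None,fx=2,fy=2,interpolation=cv2.INTER_CUBIC))
go([0.4457,-0.3313,0.1],121.5)
```

```text
shift [-392.4 -193.3   48.1] rows 8.0 yaw now 4.4 j6 -0.08 t 20.225
turn [-0.1  0.  62.9]
```

View pics/w7c.png

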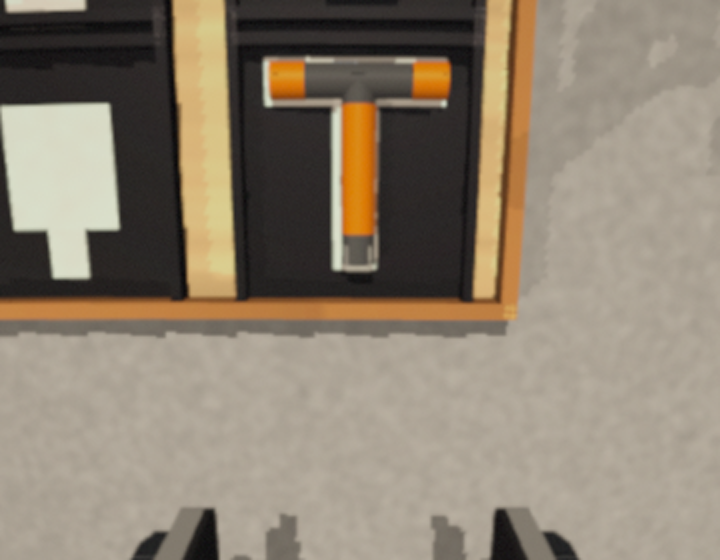

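Request:
servo_tool([
  [[-49,-24.2,0,0,0,0,60],[-49,-24.2,0,0,0,0,60],[-49,-24.2,0,0,0,0,60],[-49,-24.2,0,0,0,0,60],[-49,-24.2,0,0,0,0,60],[-49,-24.2,0,0,0,0,60],[-49,-24.2,0,0,0,0,60],[-49,-24,0,0,0,0,60],[0,0,0,0,0,-10,60],[0,0,0,0,0,-10,60],[0,0,0,0,0,-10,60],[0,0,0,0,0,-10,60]],
])

```text
time: 21.72
tool_pos: [0.4464, -0.3306, 0.1483]
tool_rot: [-0.001, 0.384, 0.923, 0.0]
contact_force: [-0.6, 0.2, 0.3]
gripper_width: 0.703
grasp_force: 0.0
```

Request:
servo_tool([
  [[0,0,0,0,0,-10,60],[0,0,0,0,0,-10,60],[0,0,0,0,0,-10,60],[0,0,0,0,0,-10,60],[0,0,0,0,0,-10,60],[0,0,0,0,0,-9,60],[0,0,0,0,0,-9,60],[0,0,0,0,0,-9,60],[0,0,0,0,0,0,60],[0,0,0,0,0,0,60]],
])

```text
time: 22.98
tool_pos: [0.4462, -0.3311, 0.1487]
tool_rot: [-0.0, -0.27, 0.963, 0.0]
contact_force: [1.6, -0.6, -0.7]
gripper_width: 0.702
grasp_force: 0.0
```

Run:
```python
from h import *
go([0.4457,-0.3313,0.03],121.5)
W=grab('wrist','w8'); cv2.imwrite('pics/w8c.png',cv2.resize(W['image'][100:340,140:500],None,fx=2,fy=2,interpolation=cv2.INTER_CUBIC))
```

```text
shift [5.000e-01 1.000e-01 1.187e+02] rows 2.0 yaw now 121.3 j6 -2.89 t 22.975
turn [ 0.  -0.  -0.2]
```

View pics/w8c.png

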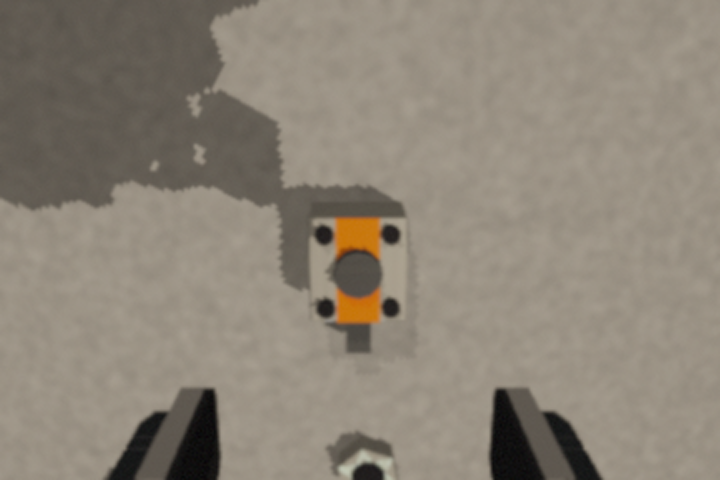

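The holder is square to the fingers. Its screw pattern is centred at crop (358,271), with the bit pointing to tool −x.

Run:
```python
from h import *
W=load('w8'); p=onz(W,(318.75,235.2),.03); q=onz(W,(318.9,236),.036); print(p,q); go([*((p+q)/2)[:2],0.02])
```

```text
[ 0.44458346 -0.33195335  0.03      ] [ 0.44346759 -0.33255194  0.036     ]
shift [  2.3   0.3 128.8] rows 3.0 yaw now 121.3 j6 -2.89 t 23.025
```

Request:
servo_tool([
  [[1.4,0,50,0,0,0,60],[0,0,45,0,0,0,60],[0,0,24,0,0,0,60],[0,0,6,0,0,0,60],[0,0,0,0,0,0,60],[0,0,0,0,0,0,20],[0,0,0,0,0,0,20],[0,0,0,0,0,0,20],[0,0,0,0,0,0,20],[0,0,0,0,0,0,20],[0,0,0,0,0,0,20]],
])

```text
time: 24.4
tool_pos: [0.4459, -0.3335, 0.026]
tool_rot: [0.001, -0.27, 0.963, -0.001]
contact_force: [-0.6, 0.4, 5.7]
gripper_width: 0.405
grasp_force: 62.5
```

Request:
servo_tool([
  [[0,0,-30,0,0,0,20],[0,0,-50,0,0,0,20],[0,0,0,0,0,0,20],[0,0,0,0,0,0,20]],
])

```text
time: 24.9
tool_pos: [0.4442, -0.3319, 0.1031]
tool_rot: [-0.0, -0.27, 0.963, 0.001]
contact_force: [-0.8, 0.6, -2.5]
gripper_width: 0.408
grasp_force: 61.7
```

Run:
```python
from h import *
go([0.494,0.1465,0.11],4.4)
```

```text
shift [-291.5  382.6   -6.5] rows 8.0 yaw now 121.4 j6 -2.89 t 24.9
turn [  0.1   0.  -63. ]
```

Request:
servo_tool([
  [[-32.4,42.5,-0.7,0,0,0,20],[-32.4,42.5,-0.7,0,0,0,20],[-32.4,42.5,-0.7,0,0,0,20],[-32.4,42.5,-0.7,0,0,0,20],[-32.4,42.5,-0.7,0,0,0,20],[-32.4,42.5,-0.7,0,0,0,20],[-32.4,42.5,-0.7,0,0,0,20],[-32.4,42.5,-0.7,0,0,0,20],[-32.4,42.5,-0.7,0,0,0,20],[0,0,0,0,0,9,20],[0,0,0,0,0,9,20],[0,0,0,0,0,9,20]],
])

```text
time: 26.4
tool_pos: [0.4927, 0.1459, 0.1074]
tool_rot: [-0.003, -0.036, 0.999, -0.0]
contact_force: [-1.0, 0.2, -2.3]
gripper_width: 0.408
grasp_force: 61.9
```

Request:
servo_tool([
  [[0,0,0,0,0,10,20],[0,0,0,0,0,10,20],[0,0,0,0,0,10,20],[0,0,0,0,0,10,20],[0,0,0,0,0,10,20],[0,0,0,0,0,10,20],[0,0,0,0,0,10,20],[0,0,0,0,0,10,20],[0,0,0,0,0,10,20],[0,0,0,0,0,0,20],[0,0,0,0,0,0,20]],
])

```text
time: 27.78
tool_pos: [0.4938, 0.1458, 0.1089]
tool_rot: [-0.001, 0.679, 0.734, -0.001]
contact_force: [-0.4, -0.1, -2.3]
gripper_width: 0.408
grasp_force: 61.8
```

```bash
cat > seg.py <<'E'
from h import *
def white(d,box=None):
    im=d['image'].astype(int); m=((im.min(2)>150)&(im.max(2)-im.min(2)<45)).astype(np.uint8); return m
def orange(d):
    h=cv2.cvtColor(d['image'],cv2.COLOR_BGR2HSV); return cv2.inRange(h,(5,170,90),(20,255,255))//255
def rep(d,m,z,amin=200,box=(0,0,640,480)):
    k=np.zeros_like(m); k[box[1]:box[3],box[0]:box[2]]=1
    n,l,st,c=cv2.connectedComponentsWithStats(m*k)
    for i in range(1,n):
        if st[i,4]<amin: continue
        cs=cv2.findContours((l==i).astype(np.uint8),0,2)[0][0][:,0].astype(float)
        P=np.array([onz(d,p,z)[:2] for p in cs]); r=cv2.minAreaRect((P*1000).astype(np.float32))
        print(st[i].tolist(),'cen',onz(d,c[i],z)[:2].round(4),'rect',np.round(r[0],1),np.round(r[1],1),round(r[2],1))
E
python3 - <<'E'
from seg import *
W=grab('wrist','w9'); s=manip.state(); zt=s['tool_pos'][2]-.026
go([0.494,0.1465,0.04],4.4)
print('white'); rep(W,white(W),.008)
print('orange, top of holder z',zt+.03); rep(W,orange(W),zt+.03,box=(200,200,440,460),amin=60)
E
```

```text
shift [ 0.7  0.2 69.3] rows 2.0 yaw now 4.5 j6 0.06 t 27.825
turn [-0.1  0.   0.1]
white
[0, 0, 236, 465, 86322] cen [0.3483 0.165 ] rect [341.4  85.1] [432.1 191.5] 77.7
[296, 22, 47, 145, 5063] cen [0.488  0.2381] rect [487.8 239.7] [28.7 83.4] 4.5
[453, 60, 53, 71, 1022] cen [0.5793 0.2537] rect [580.2 252.9] [48.1 16.9] 64.6
[400, 75, 240, 376, 30132] cen [0.6947 0.1205] rect [726.8 112.3] [234.5 256.4] 57.6
[432, 192, 68, 24, 302] cen [0.5851 0.185 ] rect [588.2 186.6] [46.  14.3] 21.3
[288, 212, 61, 46, 2704] cen [0.4942 0.1522] rect [494.3 152.1] [40.5 31.9] 4.5
[457, 216, 17, 79, 503] cen [0.5972 0.1454] rect [597.4 144.6] [ 5.  58.1] 4.3
[273, 284, 25, 69, 959] cen [0.475  0.0852] rect [475.1  85.5] [16.1 57.1] 5.0
[337, 284, 25, 70, 1028] cen [0.5226 0.0872] rect [521.9  88.7] [16.3 58.1] 4.0
[424, 411, 61, 69, 1285] cen [ 0.6233 -0.0349] rect [623.6 -38.1] [ 19.9 107.6] 41.9
[616, 421, 24, 52, 647] cen [ 0.8071 -0.0358] rect [805.  -40.1] [24.  75.2] 26.2
orange, top of holder z 0.11329355641674647
[298, 284, 40, 36, 1184] cen [0.4932 0.1587] rect [493.4 157.3] [15.3 15.2] 4.6
[299, 348, 37, 23, 656] cen [0.4954 0.1299] rect [495.3 130.8] [15.1 10.9] 4.6
```

Request:
servo_tool([
  [[0.8,0.5,25,0,0,0,20],[0,0,30,0,0,0,20],[0,0,14,0,0,0,20],[0,0,0,0,0,0,20],[0,0,1.5,0,0,0,20],[0,0,1.5,0,0,0,20],[0,0,0,0,0,0,20],[0,0,0,0,0,0,20]],
])

```text
time: 28.82
tool_pos: [0.4954, 0.1468, 0.0388]
tool_rot: [0.0, 0.68, 0.734, 0.0]
contact_force: [0.2, -1.1, -2.6]
gripper_width: 0.404
grasp_force: 61.7
```

Request:
servo_tool([
  [[0,0,0.8,0,0,0,20],[0,0,0,0,0,0,20],[0,0,0,0,0,0,20]],
])

```text
time: 29.2
tool_pos: [0.4951, 0.1467, 0.0375]
tool_rot: [-0.0, 0.68, 0.734, -0.0]
contact_force: [0.5, 0.6, -2.4]
gripper_width: 0.406
grasp_force: 61.7
```

Request:
servo_tool([
  [[0,0,0.7,0,0,0,20],[0,0,0,0,0,0,20],[0,0,0,0,0,0,20]],
])

```text
time: 29.58
tool_pos: [0.4951, 0.1468, 0.0368]
tool_rot: [-0.0, 0.68, 0.734, -0.0]
contact_force: [0.9, 0.6, -3.1]
gripper_width: 0.406
grasp_force: 61.7
```

Request:
servo_tool([
  [[0,0,1,0,0,0,20],[0,0,0,0,0,0,20],[0,0,0,0,0,0,20]],
])

```text
time: 29.95
tool_pos: [0.4951, 0.1467, 0.0358]
tool_rot: [-0.0, 0.68, 0.734, -0.0]
contact_force: [0.8, 0.1, -2.8]
gripper_width: 0.404
grasp_force: 61.7
```

Request:
servo_tool([
  [[0,0,0.8,0,0,0,20],[0,0,0,0,0,0,20],[0,0,0,0,0,0,20]],
])

```text
time: 30.32
tool_pos: [0.4952, 0.1468, 0.0351]
tool_rot: [0.0, 0.68, 0.734, 0.0]
contact_force: [1.0, 0.5, -2.2]
gripper_width: 0.406
grasp_force: 61.8
```

Request:
servo_tool([
  [[0,0,0.8,0,0,0,20],[0,0,0,0,0,0,20],[0,0,0,0,0,0,20]],
])

```text
time: 30.7
tool_pos: [0.4952, 0.1468, 0.0351]
tool_rot: [-0.0, 0.68, 0.734, -0.0]
contact_force: [-3.2, -1.0, 5.1]
gripper_width: 0.408
grasp_force: 62.7
```

Request:
servo_tool([
  [[0,0,0.5,0,0,0,20],[0,0,0,0,0,0,20],[0,0,0,0,0,0,20]],
])

```text
time: 31.08
tool_pos: [0.4953, 0.1468, 0.035]
tool_rot: [-0.0, 0.68, 0.734, -0.0]
contact_force: [-5.8, -0.8, 9.3]
gripper_width: 0.403
grasp_force: 63.2
```

Request:
servo_tool([
  [[0,0,-1,0,0,0,20],[0,0,0,0,0,0,46],[0,0,0,0,0,0,46],[0,0,0,0,0,0,46],[0,0,-20,0,0,0,46],[0,0,-40,0,0,0,46],[0,0,-60,0,0,0,46],[-60,0,0,0,0,0,46],[-20,0,0,0,0,0,46],[0,0,0,0,0,0,46],[0,0,0,0,0,0,46]],
])

```text
time: 32.45
tool_pos: [0.5011, 0.0675, 0.1545]
tool_rot: [-0.0, 0.68, 0.734, -0.0]
contact_force: [-0.2, -0.4, 0.4]
gripper_width: 0.542
grasp_force: 0.0
```

Run:
```python
from seg import *
W=grab('wrist','w10')
print('white'); rep(W,white(W),.009,box=(150,20,460,330))
print('orange'); rep(W,orange(W),.039,amin=60,box=(150,20,460,330))
go([0.448,-0.077,0.1],39.5)
```

```text
white
[296, 20, 41, 26, 1040] cen [0.4903 0.2077] rect [490.1 207.7] [27.9 16.2] 4.3
[150, 33, 310, 297, 38291] cen [0.4742 0.0611] rect [487.7  89.5] [278.6 238.1] 4.5
[289, 93, 16, 61, 606] cen [0.4794 0.1446] rect [480.2 145. ] [11.2 42.9] 3.8
[445, 97, 12, 79, 396] cen [0.5968 0.1445] rect [597. 145.] [ 4.5 57.3] 4.1
[331, 107, 13, 36, 349] cen [0.5109 0.1464] rect [510.3 146.5] [ 9. 25.] 5.0
orange
[236, 20, 9, 153, 299] cen [0.444  0.1599] rect [444.  157.6] [ 1.8 94.3] 4.1
[426, 75, 21, 18, 342] cen [0.5702 0.1773] rect [570.2 177.3] [13.1 10.4] 5.5
[306, 92, 24, 23, 465] cen [0.495  0.1597] rect [494.8 158.8] [15.  13.6] 4.4
[454, 98, 6, 61, 200] cen [0.5901 0.1455] rect [588.5 150.4] [ 3.5 39. ] 10.3
[307, 134, 23, 22, 423] cen [0.497  0.1317] rect [497.1 132.5] [14.8 13.7] 4.4
[418, 189, 31, 9, 80] cen [0.5802 0.1072] rect [579.5 106.3] [ 5.6 21.3] 89.7
shift [-140.2  -64.    54.4] rows 3.0 yaw now 4.4 j6 -0.09 t 32.5
turn [ -0.   -0.  -35.1]
```

Request:
servo_tool([
  [[-47,-21.3,0,0,0,0,46],[-47,-21.3,0,0,0,0,46],[-46.2,-21.4,0,0,0,0,46],[0,0,10,0,0,-9,46],[0,0,10,0,0,-9,46],[0,0,10,0,0,-9,46],[0,0,10,0,0,-8.1,46],[0,0,0,0,0,0,46],[0,0,0,0,0,0,46]],
])

```text
time: 33.62
tool_pos: [0.4484, -0.0773, 0.115]
tool_rot: [0.0, 0.427, 0.904, 0.0]
contact_force: [-0.1, -0.5, -0.3]
gripper_width: 0.539
grasp_force: 0.0
```

Run:
```python
from seg import *
W=grab('wrist','w11')
rep(W,orange(W),.014,amin=150,box=(200,50,440,330))
go([0.448,-0.077,0.018],39.5)
```

```text
[306, 194, 22, 50, 1063] cen [ 0.4363 -0.064 ] rect [436.8 -64.3] [13.9 33.9] 38.9
shift [ 0.7 -0.1 97.3] rows 2.0 yaw now 39.4 j6 -1.02 t 33.675
turn [ 0.   0.  -0.1]
```

Request:
servo_tool([
  [[2.6,-0.6,40,0,0,0.5,46],[0,0,40,0,0,0,46],[0,0,14,0,0,0,46],[0,0,3.5,0,0,0,46],[0,0,0,0,0,0,46],[0,0,0,0,0,0,46]],
])

```text
time: 34.42
tool_pos: [0.4473, -0.0765, 0.0189]
tool_rot: [0.002, 0.431, 0.902, 0.0]
contact_force: [0.2, 0.5, 0.5]
gripper_width: 0.535
grasp_force: 0.0
```

Request:
servo_tool([
  [[0,0,0,0,0,0,0],[0,0,0,0,0,0,0],[0,0,0,0,0,0,0],[0,0,0,0,0,0,0],[0,0,0,0,0,0,0],[0,0,0,0,0,0,0]],
])

```text
time: 35.17
tool_pos: [0.4466, -0.0763, 0.0181]
tool_rot: [0.001, 0.431, 0.902, 0.0]
contact_force: [-1.5, 0.9, 5.3]
gripper_width: 0.142
grasp_force: 60.5
```

Request:
servo_tool([
  [[0,0,-30,0,0,0,0],[0,0,-50,0,0,0,0],[0,0,0,0,0,0,0],[0,0,0,0,0,0,0]],
])

```text
time: 35.67
tool_pos: [0.4453, -0.0758, 0.0964]
tool_rot: [-0.001, 0.431, 0.902, -0.0]
contact_force: [0.2, 0.1, -1.0]
gripper_width: 0.138
grasp_force: 59.7
```

Run:
```python
from h import *
go([0.488,0.240,0.1],4.4)
```

```text
shift [218.7 231.8  -3.6] rows 6.0 yaw now 39.0 j6 -1.01 t 35.675
turn [-0.1 -0.  34.6]
```

Request:
servo_tool([
  [[36.4,38.6,-0.6,0,0,0,0],[36.4,38.6,-0.6,0,0,0,0],[36.4,38.6,-0.6,0,0,0,0],[36.4,38.6,-0.6,0,0,0,0],[36.5,38.7,-0.6,0,0,0,0],[36.6,38.7,-0.6,0,0,0,0],[0,0,0,0,0,9,0],[0,0,0,0,0,9,0],[0,0,0,0,0,9,0],[0,0,0,0,0,7.6,0],[0,0,0,0,0,0,0],[0,0,0,0,0,0,0]],
])

```text
time: 37.17
tool_pos: [0.4878, 0.2394, 0.0994]
tool_rot: [-0.001, 0.679, 0.734, -0.001]
contact_force: [-0.2, -0.1, -1.7]
gripper_width: 0.139
grasp_force: 59.7
```

Run:
```python
from seg import *
W=grab('wrist','w12'); z=manip.state()['tool_pos'][2]-.0181+.014
print('white'); rep(W,white(W),.009,amin=80,box=(220,100,430,460))
print('orange',z); rep(W,orange(W),z,amin=60,box=(220,150,430,460))
go([0.488,0.240,0.03],4.4)
cv2.imwrite('pics/w12c.png',cv2.resize(W['image'][60:360,140:500],None,fx=2,fy=2,interpolation=cv2.INTER_CUBIC))
```

```text
white
[220, 100, 210, 68, 11765] cen [0.4805 0.3136] rect [485.9 312.1] [126.   38.9] 4.5
[394, 154, 16, 10, 81] cen [0.5348 0.3014] rect [534.7 301.4] [9.1 5.2] 10.5
[416, 154, 10, 12, 84] cen [0.5461 0.3018] rect [546.4 301.8] [5.5 6.6] 8.8
[303, 185, 30, 25, 698] cen [0.4855 0.2734] rect [485.6 273.6] [18.2 15.2] 4.5
[220, 239, 9, 103, 486] cen [0.4258 0.1934] rect [426.8 202.6] [77.2  5.8] 89.5
[306, 358, 26, 11, 206] cen [0.4957 0.1515] rect [496.  150.5] [18.4  8.9] 4.6
orange 0.09571616535268658
[298, 243, 39, 78, 2654] cen [0.4869 0.2568] rect [486.9 255.2] [15.3 34.3] 3.5
[294, 379, 21, 21, 322] cen [0.4853 0.2013] rect [485.4 201.5] [11.2  9.2] 85.6
[320, 379, 20, 21, 321] cen [0.4969 0.2022] rect [496.8 202.4] [ 8.7 11.5] 5.7
[307, 409, 23, 9, 134] cen [0.4928 0.1874] rect [492.7 187.9] [10.4  4.9] 4.6
shift [ 0.5  0.1 69.8] rows 2.0 yaw now 4.4 j6 0.24 t 37.225
turn [-0.1  0.   0. ]
```

Run:
```python
from h import *
for f in ['w1','w9','w6','w7','top0']:
    d=load(f); R=RT(d['rotation']) if d['rotation'].shape==(4,) else d['rotation']
    out=[]
    for y in list(np.arange(.190,.204,.0015))+[0]+list(np.arange(.276,.288,.0015)):
        if y==0: out.append('|'); continue
        P=np.array([[.488+(.238-y)*.077,y,.009]])
        uv=cv2.projectPoints(R.T@(P[0]-d['eye']).reshape(3,1).T[0] if 0 else (R.T@(P[0]-d['eye'])).reshape(1,3),np.zeros(3),np.zeros(3),d['mtx'],d['dist_coeffs'])[0][0,0]
        u,v=np.round(uv).astype(int); out.append(','.join(map(str,d['image'][v,u])) if 0<=v<480 and 0<=u<640 else 'x')
    print(f,' '.join(out))
```

```text
w1 26,26,28 23,23,22 27,25,27 39,41,44 43,44,48 130,146,154 181,200,210 188,207,216 190,209,217 197,216,216 | 205,220,214 204,220,214 191,206,203 129,145,156 45,48,54 28,28,30 23,23,24 19,20,29
w9 24,23,25 26,26,28 42,42,47 46,47,52 47,46,52 143,161,174 208,228,240 209,229,241 209,229,241 215,234,241 | 228,242,236 228,242,236 222,236,231 159,175,189 48,51,55 35,35,36 30,29,32 18,16,19
w6 21,20,22 26,27,29 38,39,41 40,42,45 39,40,44 88,101,111 192,212,227 194,214,228 193,213,228 202,222,227 | 203,222,221 202,222,220 193,213,212 134,151,165 35,39,44 26,25,27 20,20,20 15,18,18
w7 35,36,39 28,28,31 23,26,26 17,17,17 32,32,36 35,37,42 119,136,146 180,200,211 181,201,213 192,212,212 | x x x x x x x x
top0 16,15,11 18,18,21 18,18,21 9,12,12 0,5,3 12,15,14 8,8,11 3,0,2 142,165,172 140,160,171 | 151,175,169 156,177,169 154,174,166 160,181,173 122,139,141 47,53,64 4,1,6 6,6,6
```

Request:
servo_tool([
  [[-1.8,0,25,0,0,0.3,0],[0,0,30,0,0,0,0],[0,0,14,0,0,0,0],[0,0,0,0,0,0,0],[0,0,1,0,0,0,0],[0,0,1,0,0,0,0],[0,0,0,0,0,0,0],[0,0,0,0,0,0,0]],
])

```text
time: 38.22
tool_pos: [0.4895, 0.2384, 0.0314]
tool_rot: [0.0, 0.682, 0.732, 0.001]
contact_force: [-3.4, 1.2, 7.1]
gripper_width: 0.138
grasp_force: 61.8
```

Request:
servo_tool([
  [[0,0,1,0,0,0,0],[0,0,0,0,0,0,0],[0,0,0,0,0,0,0]],
])

```text
time: 38.6
tool_pos: [0.4895, 0.2384, 0.0312]
tool_rot: [0.0, 0.681, 0.732, 0.0]
contact_force: [-5.6, 0.3, 12.8]
gripper_width: 0.137
grasp_force: 62.4
```

Request:
servo_tool([
  [[0,0,0.8,0,0,0,0],[0,0,0,0,0,0,0],[0,0,0,0,0,0,0]],
])

```text
time: 38.98
tool_pos: [0.4896, 0.2384, 0.0311]
tool_rot: [0.0, 0.681, 0.732, 0.0]
contact_force: [-8.6, -0.7, 16.7]
gripper_width: 0.141
grasp_force: 63.0
```

Contact came about 4 mm too early, so I'll back off slightly and look.

Request:
servo_tool([
  [[0,0,-2.5,0,0,0,0],[0,0,0,0,0,0,0]],
])

```text
time: 39.22
tool_pos: [0.4895, 0.2383, 0.0316]
tool_rot: [0.0, 0.681, 0.732, 0.001]
contact_force: [-2.0, 1.5, 5.6]
gripper_width: 0.143
grasp_force: 61.5
```

Run:
```python
from seg import *
W=grab('wrist','w13'); S=grab('scene','s13'); T=grab('top','t13')
k=lambda i,x0,y0,x1,y1,s: cv2.resize(i['image'][y0:y1,x0:x1],None,fx=s,fy=s,interpolation=cv2.INTER_CUBIC)
a=k(W,220,130,420,380,2); b=k(S,300,135,450,245,2.6)
m=np.zeros((580,800,3),np.uint8); m[:500,:400]=a; m[:b.shape[0],400:400+b.shape[1]]=b[:,:400]
c=k(T,140,150,280,260,2.6); m[290:290+c.shape[0],400:400+c.shape[1]]=c
cv2.imwrite('pics/m13.png',m); go([0.488,0.239,0.03],4.4)
rep(W,orange(W),.027,amin=60,box=(220,150,430,460)); rep(W,white(W),.009,amin=60,box=(220,130,430,460))
```

```text
shift [ 0.8 -1.5  1.6] rows 1.0 yaw now 4.1 j6 0.25 t 39.375
turn [ 0.1 -0.  -0.3]
[300, 242, 37, 80, 2663] cen [0.4891 0.255 ] rect [489.2 253.8] [14.6 35.9] 2.1
[294, 383, 20, 22, 358] cen [0.4866 0.197 ] rect [486.6 197. ] [ 8.8 12.3] 3.8
[320, 383, 21, 22, 371] cen [0.4988 0.1978] rect [498.8 197.9] [ 9.3 12.3] 4.2
[220, 130, 210, 51, 10552] cen [0.4883 0.3039] rect [488.5 303.7] [89.2 20.8] 4.1
[292, 208, 17, 81, 596] cen [0.4787 0.2649] rect [478.5 261.5] [38.7  6.8] 86.6
[306, 360, 26, 10, 224] cen [0.4935 0.2004] rect [493.4 200.1] [12.8  5.5] 4.0
```

View pics/m13.png

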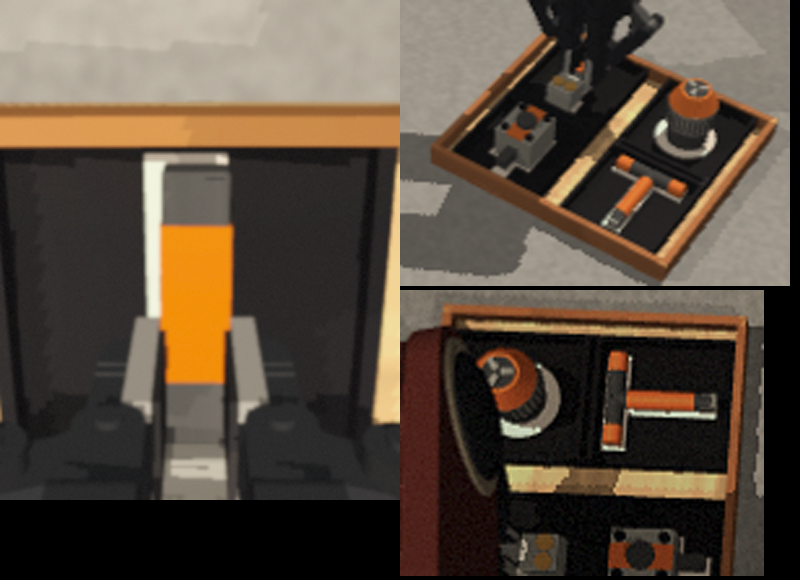

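Request:
servo_tool([
  [[0,0,-1.5,0,0,-0.3,0],[0,-1.7,0,0,0,0,0],[0,0,0,0,0,0,0],[0,0,1.2,0,0,0,0],[0,0,0,0,0,0,0]],
])

```text
time: 40.0
tool_pos: [0.4876, 0.2378, 0.0316]
tool_rot: [0.0, 0.68, 0.734, 0.0]
contact_force: [-0.5, -0.3, 5.7]
gripper_width: 0.144
grasp_force: 61.6
```

Request:
servo_tool([
  [[0,0,0,0,0,0,26],[0,0,0,0,0,0,26],[0,0,0,0,0,0,26],[0,0,0,0,0,0,26],[0,0,0,0,0,0,26]],
])

```text
time: 40.62
tool_pos: [0.487, 0.2378, 0.0307]
tool_rot: [-0.0, 0.68, 0.734, -0.0]
contact_force: [0.5, 0.4, 0.2]
gripper_width: 0.304
grasp_force: 0.0
```

Run:
```python
from seg import *
W=grab('wrist','w14'); go([0.488,0.239,0.03],4.4)
rep(W,orange(W),.023,amin=60,box=(220,150,430,460)); rep(W,white(W),.009,amin=60,box=(220,150,430,460))
```

```text
shift [1.1 1.  0.8] rows 1.0 yaw now 4.4 j6 0.24 t 40.675
turn [-0.  0. -0.]
[302, 243, 34, 79, 2628] cen [0.4869 0.2525] rect [486.9 251.6] [13.9 35.9] 4.1
[293, 385, 23, 22, 409] cen [0.4847 0.1927] rect [484.6 192.5] [10.5 12.6] 4.2
[321, 384, 24, 23, 403] cen [0.4982 0.1938] rect [498.2 193.7] [10.6 13.2] 14.9
[220, 150, 210, 30, 6194] cen [0.4861 0.2995] rect [486.  299.4] [88.6 12.2] 4.4
[334, 207, 6, 79, 195] cen [0.494  0.2703] rect [494.3 263.3] [ 2.2 36.9] 5.4
[298, 208, 17, 91, 239] cen [0.4779 0.269 ] rect [477.6 258.9] [43.4  6.9] 84.6
[291, 314, 12, 26, 153] cen [0.4794 0.219 ] rect [478.7 221.4] [ 5.4 14. ] 3.5
[335, 323, 12, 24, 134] cen [0.5002 0.2192] rect [500.1 218.5] [ 4.9 14. ] 20.2
[298, 361, 46, 9, 332] cen [0.4914 0.2003] rect [492.1 199.9] [22.8  4.9] 4.3
```

Request:
servo_tool([
  [[0,0,-15,0,0,0,26],[0,0,-40,0,0,0,26],[0,0,-60,0,0,0,26],[-50,0,-10,0,0,0,26],[-40,0,0,0,0,0,26],[0,0,0,0,0,0,26],[0,0,0,0,0,0,26]],
])

```text
time: 41.55
tool_pos: [0.4941, 0.1484, 0.1565]
tool_rot: [0.0, 0.68, 0.733, 0.001]
contact_force: [-0.1, 0.5, -0.4]
gripper_width: 0.308
grasp_force: 0.0
```

Run:
```python
from seg import *
W=grab('wrist','w15'); go([0.488,0.239,0.03],4.4)
rep(W,orange(W),.023,amin=60,box=(250,50,400,330)); print('wheels'); rep(W,orange(W),.031,amin=60,box=(280,50,360,330))
im=W['image']; rep(W,white(W),.009,amin=40,box=(270,50,370,330))
# profile across shank and along axis
R=RT(W['rotation'])
def px(x,y,z):
    return cv2.projectPoints((R.T@(np.array([x,y,z])-W['eye'])).reshape(1,3),np.zeros(3),np.zeros(3),W['mtx'],W['dist_coeffs'])[0][0,0]
def line(y): return ' '.join(f'{int(round((o)*1000))}:{im[int(round(v)),int(round(u))].tolist()}' for o in np.arange(-.016,.017,.002) for u,v in [px(.488+o+(.239-y)*.077,y+o*.077,.009)])
for y in (.274,.266): print(y,line(y))
print(' '.join(f'{y:.3f}:{im[int(round(v)),int(round(u))].tolist()}' for y in list(np.arange(.188,.206,.002))+list(np.arange(.272,.288,.002)) for u,v in [px(.488+(.239-y)*.077,y,.009)]))
```

```text
shift [ 90.4   0.9 126.3] rows 3.0 yaw now 4.4 j6 0.07 t 41.6
turn [ 0. -0. -0.]
[308, 60, 19, 50, 905] cen [0.4869 0.253 ] rect [486.6 252.8] [12.5 32. ] 4.7
[308, 214, 22, 20, 353] cen [0.4953 0.1551] rect [495.3 153.9] [16.1 15.1] 4.3
[309, 250, 21, 17, 267] cen [0.4977 0.1251] rect [497.6 125.4] [15.8 13.5] 7.5
wheels
[308, 60, 19, 50, 905] cen [0.487  0.2521] rect [486.7 251.9] [12.1 31. ] 4.7
[308, 214, 22, 20, 353] cen [0.4951 0.1572] rect [495.1 156.1] [15.6 14.6] 4.3
[309, 250, 21, 17, 267] cen [0.4974 0.1282] rect [497.3 128.4] [15.3 13.1] 7.5
[299, 50, 38, 106, 827] cen [0.4869 0.2231] rect [488.3 240.8] [27.9 73.9] 3.5
[328, 50, 3, 67, 121] cen [0.495  0.2597] rect [495.2 255.8] [ 1.5 45.3] 4.8
[299, 158, 27, 9, 100] cen [0.4869 0.1971] rect [486.9 198.5] [20.   6.1] 4.3
[292, 202, 51, 63, 745] cen [0.4837 0.1467] rect [494.8 141.4] [40.2 52.7] 4.3
[330, 214, 13, 51, 390] cen [0.5117 0.139 ] rect [511.1 137.7] [ 9.9 43. ] 4.4
[289, 295, 12, 23, 138] cen [0.4786 0.077 ] rect [480.4  74.1] [ 9.5 21.8] 2.8
[307, 295, 31, 35, 915] cen [0.5051 0.0709] rect [504.8  69.9] [26.  
[... 270 characters left out ...]
2:[54, 56, 60] 14:[53, 55, 59] 16:[52, 56, 59]
0.266 -16:[57, 59, 63] -14:[57, 58, 63] -12:[57, 59, 63] -10:[65, 69, 71] -8:[191, 219, 230] -6:[70, 183, 239] -4:[69, 182, 239] -2:[68, 182, 239] 0:[66, 181, 239] 2:[67, 181, 239] 4:[68, 182, 239] 6:[69, 182, 239] 8:[186, 212, 225] 10:[101, 113, 119] 12:[54, 55, 58] 14:[50, 53, 55] 16:[53, 55, 58]
0.188:[26, 26, 27] 0.190:[23, 22, 25] 0.192:[24, 24, 27] 0.194:[67, 75, 81] 0.196:[173, 190, 199] 0.198:[192, 209, 218] 0.200:[179, 198, 208] 0.202:[123, 159, 180] 0.204:[110, 169, 197] 0.272:[79, 171, 224] 0.274:[108, 118, 125] 0.276:[107, 117, 124] 0.278:[108, 118, 124] 0.280:[108, 118, 124] 0.282:[97, 106, 112] 0.284:[34, 34, 36] 0.286:[22, 25, 32]
```

Request:
servo_tool([
  [[0,0,-50,0,0,0,26],[-50,0,-50,0,0,0,26],[-60,0,0,0,0,0,26],[-60,0,0,0,0,0,26],[-60,0,0,0,0,0,26],[-60,0,0,0,0,0,26],[0,0,0,0,0,0,26],[0,0,0,0,0,0,26]],
])

```text
time: 42.6
tool_pos: [0.5158, -0.1343, 0.2498]
tool_rot: [-0.001, 0.679, 0.734, 0.0]
contact_force: [0.2, 0.9, -0.9]
gripper_width: 0.302
grasp_force: 0.0
```

Run:
```python
from seg import *
S=grab('scene','s16'); T=grab('top','t16'); W=load('w15')
def blob(d,box):
    m=orange(d); k=np.zeros_like(m); k[box[1]:box[3],box[0]:box[2]]=1
    n,l,st,c=cv2.connectedComponentsWithStats(m*k); return [(int(st[i,4]),c[i].round(1).tolist(),st[i,:4].tolist()) for i in range(1,n) if st[i,4]>15]
for n,d in(('S',S),('T',T)):
    print(n,blob(d,(305,140,450,245) if n=='S' else (140,150,280,300)))
print(blob(W,(280,50,360,200)))
```

```text
S [(81, [372.7, 159.6], [366, 155, 13, 12]), (160, [412.4, 174.2], [403, 166, 20, 14]), (21, [352.0, 177.5], [349, 175, 7, 6]), (30, [344.5, 185.5], [341, 183, 8, 6]), (32, [385.8, 196.9], [383, 194, 7, 7]), (78, [390.3, 209.5], [384, 203, 13, 15]), (35, [406.1, 206.9], [403, 204, 7, 7])]
T [(34, [159.2, 160.3], [156, 156, 10, 13]), (49, [180.0, 157.9], [168, 157, 23, 3]), (22, [196.2, 158.8], [192, 158, 11, 3]), (23, [210.0, 158.7], [204, 158, 13, 3]), (18, [220.7, 160.2], [216, 159, 10, 3]), (98, [251.1, 162.6], [226, 159, 47, 20]), (24, [156.3, 175.5], [155, 169, 4, 14]), (359, [179.8, 184.9], [167, 172, 26, 25]), (55, [223.6, 176.9], [220, 173, 8, 8]), (19, [270.1, 189.7], [268, 185, 4, 10]), (36, [153.6, 197.8], [152, 188, 5, 20]), (180, [239.6, 191.9], [227, 188, 26, 8]), (16, [268.6, 201.4], [267, 197, 4, 8]), (55, [221.2, 204.8], [218, 201, 8, 9]), (19, [150.5, 226.7], [149, 223, 4, 9]), (19, [149.4, 235.9], [148, 231, 4, 11]), (24, [266.5, 240.5], [265, 234, 4, 15]), (198, [168.0, 251.8], [158, 247, 21, 11]), (74, [223.3, 251.6], [220, 247, 9, 10]), (73, [240.6, 252.5], [235, 248, 10, 10]), (21, [146.8, 258.7], [145, 253, 5, 12]), (20, [145.8, 270.8], [144, 265, 4, 12]), (18, [264.4, 279.8], [262, 274, 4, 13]), (35, [159.7, 287.0], [149, 285, 19, 4]), (16, [175.8, 287.2], [172, 286, 8, 4]), (34, [186.4, 287.6], [181, 286, 14, 4]), (26, [203.0, 288.3], [198, 287, 11, 4]), (41, [237.3, 290.1], [228, 288, 20, 5]), (24, [254.0, 290.6], [249, 289, 11, 4])]
[(905, [317.4, 84.6], [308, 60, 19, 50])]
```

Run:
```python
from seg import *
S=load('s16');T=load('t16');W=load('w15')
for n,a,b in [('kn S-T',(372.7,159.6),(168,251.8)),('key S-T',(390.3,209.5),(239.6,191.9)),('kn end',(376,155.5),(158,251)),('kn near',(369.5,164.5),(178.5,252.5))]:
    p,e=tri(S,a,T,b); print(n,p.round(4),e.round(4))
p,e=tri(S,(372.7,159.6),W,(317.4,84.6)); print(p,e)
# blue items unmoved?
def blue(d):
    h=cv2.cvtColor(d['image'],cv2.COLOR_BGR2HSV); m=cv2.inRange(h,(100,150,60),(130,255,255))//255
    n,l,st,c=cv2.connectedComponentsWithStats(m); return [(int(st[i,4]),c[i].round(1).tolist()) for i in range(1,n) if st[i,4]>25]
print(blue(load('scene0'))); print(blue(S))
```

```text
kn S-T [0.4873 0.2544 0.0235] 0.0014
key S-T [0.6042 0.1543 0.0183] 0.0005
kn end [0.4861 0.27   0.025 ] 0.0025
kn near [0.489  0.2386 0.0202] 0.0001
[0.48713332 0.25293214 0.0242093 ] 0.000503790229103935
[(150, [503.5, 20.8]), (31, [266.5, 312.6]), (151, [283.2, 324.6]), (46, [266.6, 337.5]), (305, [222.4, 369.9]), (849, [359.1, 413.3]), (31, [355.7, 439.5])]
[(27, [404.0, 6.5]), (130, [537.9, 4.6]), (154, [503.4, 20.9]), (146, [527.3, 46.2]), (31, [266.5, 312.6]), (150, [283.3, 324.7]), (46, [266.6, 337.5]), (311, [222.5, 369.6]), (848, [359.1, 413.3]), (30, [355.9, 439.5])]
```

```bash
python3 -c "
from plant import manip
print(manip.job_done())"
```

```text
the job is handed in; nothing more can be done
None
```

I handed the job in at about 43 s: all four orange accessories sit in their own compartments, each within about 1.5 mm of its outline by camera measurement, and the blue-marked chuck and key were not moved.

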